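# Pulse the nut grinder: cover back, bayonet lid in, held at half-turn

### The arm

A 7-joint arm with a two-finger parallel gripper is mounted at the origin on the work surface. World frame = base frame: x ahead of the robot, y to its left, z up, the work surface at z = 0. Lengths are in m, angles in degrees, forces in N, time in s.
With the tool pointing down it reaches from about 0.4 to 0.925 m from the base axis. Payload 5.6 kg.
Tool frame: the origin (TCP) lies at the very end of the fingers, on their centre line; the grasp point (between the pads) lies 19 mm behind it; z points along the fingers, y is the line along which they close (so a half turn about z gives the same grasp; the last joint's range is limited). The gripper opens to 85 mm and grips with 20 to 120 N. Pads are 22 mm wide; open, the fingers measure 114 mm over their backs; the gripper's body (76 mm by 85 mm) begins 54 mm behind the grasp point. The pads swing forward as they close: fully open they stand 13 mm farther back than shut.
Start: joints at [65.947, 26.786, -0.665, 91.828, 0.344, 61.387, -3.226], TCP at [0.239, -0.604, 0.231] pointing down, gripper open.
Joint ranges: [-144.91, 144.91], [-17.63, 115.5], [-89.93, 88.59], [15.96, 139.68], [-74.01, 254.01], [8.47, 105.57], [-167.45, 167.45]. Speed limits (degrees/s): [147.25, 147.25, 180, 180, 180, 180, 180].

### API

Orientations are given as a 3x3 rotation matrix whose columns are the frame's x, y, z axes.
In Python, from workcell import arm gives the robot as it stands. The module is installed in compiled form; this text tells all that it offers.
- The arm moves only by the tool drive_tool, never from a script. Its argument "plan" is text: rows parted by semicolons, each of 5 numbers parted by spaces: the shift along the tool's x, y, z in mm, then the turn about the tool's z in degrees, then the opening, from -1 (shut) to 1 (fully open). In form: x y z yaw claw; .... A call has 1 to 8 rows; each row is the pose to reach, as a shift and turn from the pose commanded when the call began, along the tool's axes at that moment; what a row does not reach only later rows make up. A row lasts 1/8 s, in which the tool goes at most 62.5 mm and 10.7 degrees, less where a joint would pass 70% of its speed; a pose out of reach is approached as far as the arm can. A call with a gripper value outside its range is refused whole. The fingers move at their own pace and stop on an object; the grip force is fixed at half the most. Time passes only in rows, so rows that repeat a pose let the fingers close. It gives the time, the measured TCP pose, the force, the opening and the grip force at its end, in the units of the state.
- arm.read_state(): the state, without advancing time (a new reading comes with each control period).
- arm.get_image(name): name is "scene" or "top" or "wrist"; returns the picture (420x560x3 uint8, red, green, blue); there is no depth.
- arm.camera_info(name): a dict with "intrinsics" (3x3 intrinsics, pixels), "k1" (the pictures are not rectified: a ray, as slopes to the right and down, at radius r is drawn at 1 + k1 r^2 times it, then the intrinsics apply), "position" and "rotation" of the camera in the world. Camera axes: x right, y down, z forward; pixel columns grow to the right and rows downward; lengths in m; the calibration is good to about 2 mm. A picture is of the moment at which its call begins: read the wrist's pose just before it. camera_info takes no time and is no camera call; for the wrist camera it gives the pose at the moment of the call.
- arm.close_job(): hands the job in; it is judged then, once.
The state is a dict: "time_s": time; "joint_pos": joint angles; "joint_vel": joint speeds; "effort": joint torques, N m; "ee_pos": TCP position; "tool_rot": TCP orientation; "force": force on the tool from outside, world axes, zero at the start; "torque": the same for the moment, N m; "width": finger opening in m; "grip_force": force on a finger pad.
Only numpy, scipy, OpenCV 4.12 (cv2) and the standard library are available. Lean on these libraries where they do the work, as an engineer would, in place of code of your own. Each camera call takes 0.05 s, during which the arm holds its last target. There are 200 camera calls.

### The job

Fold the nut grinder's hinged metal cover back until it stands about 120 degrees from closed, then put the finned bayonet lid into the well so that its lugs drop fully through the two slots. Twist the lid clockwise (seen from above) 45 degrees, half-way to its lock at 90 degrees, never into the lock, and finish while still gripping it there against the return spring: do not let go. Leave the other kitchenware where it is.

Things in the scene. Friction and masses are not known exactly. Their poses are not given: they have to be found in the camera images.
- grinder: White nut grinder base, a block 116 (x) x 104 (y) x 60 mm high, fixed to the counter, origin under its centre. x runs from its front (robot's side, round steel boss) to the cover's hinge at the back. On its top face one raised bar marks 45 degrees and two bars mark the lock at 90 degrees, clockwise from the front slot.
- well (a point): Centre of the round well's mouth, on its axis, at the base's top face, 60 mm above the counter; axes as the base's, z up. Mouth radius 26 mm; two opposite slots 16 mm wide run along +x and -x out to radius 36 mm, through a ledge 5 mm thick. Below it a spring collar, floor 12 mm under the top face, takes the lid's lugs between its dogs.
- collar (a joint): Turn of the spring collar in the well, rad: 0 at rest, dogs in line with the slots; grows clockwise from above. The lid's lugs drive it with 0.1 rad of play: it reads about 0.1 less than the lid's turn (0.69 with the lid at 45 degrees). A spring (0.12 N m at half-turn) turns it back if the lid is let go. Locked from 1.2; end stop 1.47.
- cover (a joint): Angle of the flat metal cover, rad: 0 closed over the well, grows as its free edge lifts to the back; 1.57 upright, 2.09 = 120 degrees. Starts ajar. Stiff hinge (0.12 N m), stays where left. Hinge axis level, parallel to the base's y, 60 mm along +x from the well's axis, 4 mm above the top face. Panel 84 mm wide, 3 mm thick.
- cover_rod (a point): Grip point on the cover's round steel rod, 10 mm across, along the free edge, parallel to the hinge and 100 mm from its axis. The rod sticks out 46 mm past the panel on the base's +y side; the point is in that end, on the rod's centre line, 68 mm along +y from the well's axis (the rod ends at 88). The rod can turn between gripper pads.
- lid_fin (a point): Loose grey bayonet lid, upright on the counter, 66 mm tall, 0.09 kg. Point on its axis 47 mm above its underside, in the grip fin: 44 mm long (its x), 14 thick (y), 20 to 66 mm up. Below: disc radius 36 (13 to 20 mm up), skirt radius 24. Seated in the well the point is 35 mm above the top face; with the lugs still on the ledge, 47 mm.
- lid_lugs (a point): Centre of the lid's underside, axes as lid_fin's. Two opposite lugs at the lid's foot along +x and -x, under the fin's ends: 10 mm wide, 5.5 mm high, reaching radius 32 mm. A half turn gives the same lid.
- ramekin: Coral ceramic ramekin, radius 43, height 45 mm, origin at its underside; leave alone. It and the lid stand on opposite sides of the grinder, either way round.
- racks: Two stacked round steel air fryer racks, radius 85, height 97 mm, origin underneath; leave alone
- scale: Grey plastic kitchen scale, 150 x 160 x 63 mm, blank dial, origin underneath; leave alone
- dish: Clear glass pie dish, radius 110, height 38 mm, with a wooden citrus reamer in it, origin underneath; leave alone
Not all that is in view belongs to the job. Of the things shaped like the part that bears lid_fin, the grey one is meant.

How it is judged (in metres and radians):
On the way, in this order (a step that is already met when the one before it is completed fails the run):
1. the cover is folded back to about 120 degrees (value of joint cover between 1.88 and 2.3 rad and contact force between the fingers and grinder below 0.5 N), for 0.2 s.
2. the lid is down in the well, lugs through the slots (z of lid_fin in the frame of well below 0.0385 m and horizontal distance between lid_fin and well below 0.006 m and angle between lid_fin's own z axis and vertical below 0.12 rad), for 0.1 s.
At the end, for the whole second after the job is handed in: The cover stands at 120 degrees (108 to 132), the lid is seated in the well (lugs under the ledge, within 6 mm of the axis, upright), turned 45 degrees clockwise (within 11.5 degrees) with the spring collar wound along and still, and the fingers still grip the lid (all of step 2 and value of joint cover between 1.88 and 2.3 rad and z of lid_fin in the frame of well above 0.031 m and angle between the x axis of lid_fin and the x axis of well, either way round between 0.585 and 0.985 rad and value of joint collar between 0.4 and 1.1 rad and velocity of joint collar between -0.1 and 0.1 rad/s and contact force between the fingers and lid above 2 N); the arm keeps its last pose, push and grip.
It fails at once if the lid is twisted into its lock (value of joint collar above 1.2 rad).
It fails at once if a bystander is moved (distance of any of ramekin, racks, scale, dish from where it was at the start of the episode above 0.02 m).
It also fails if it takes over 56 s, if anything falls off the work surface, if the arm or the gripper's body presses on something with over 40 N, if the wrist force passes 120 N, or if a joint passes its speed limit or range.

## Working session

There is one attempt and no reset: what is moved stays moved. The work goes in short steps, Python scripts to look and compute and a tool call to move; the robot and the scene stay as the last step left them, time stands still between calls to the robot, and variables do not carry over. Pictures are saved under pics/ and viewed, at most 12 in all, crops included, and the job is handed in when it is done.

Besides the shell and the picture viewer there is one more tool, called by a JSON object that holds its "api" and its "payload", one argument or row to a line. drive_tool: Moves the arm, as the interface text tells. Its arguments: {"type":"object","properties":{"plan":{"type":"string"}},"required":["plan"]}

```bash
mkdir -p pics
cat > h.py <<'E'
import numpy as np, cv2
from workcell import arm
def snap(n,f):
    im=arm.get_image(n); cv2.imwrite('pics/'+f,im[:,:,::-1]); return im
def ray(ci,u,v):
    K=np.array(ci['intrinsics']); xd=(u-K[0,2])/K[0,0]; yd=(v-K[1,2])/K[1,1]
    k=ci['k1']; x,y=xd,yd
    for _ in range(20):
        s=1+k*(x*x+y*y); x,y=xd/s,yd/s
    return np.array(ci['position']),np.array(ci['rotation'])@np.array([x,y,1.])
def onz(ci,u,v,z):
    p,d=ray(ci,u,v); return p+d*(z-p[2])/d[2]
def proj(ci,P):
    K=np.array(ci['intrinsics']); c=np.array(ci['rotation']).T@(np.array(P)-ci['position'])
    x,y=c[:2]/c[2]; s=1+ci['k1']*(x*x+y*y); return K[0,0]*x*s+K[0,2],K[1,1]*y*s+K[1,2]
E
python3 - <<'E'
from h import *
for n in('scene','top'):
    snap(n,n+'0.png')
    ci=arm.camera_info(n); print(n,ci)
s=arm.read_state(); print(s)
E
```

```text
scene {'intrinsics': array([[379.29643428,   0.        , 278.09636942],
       [  0.        , 379.29643428, 201.42846439],
       [  0.        ,   0.        ,   1.        ]]), 'k1': -0.10853924679295515, 'position': array([1.04603132, 0.41011898, 0.6062038 ]), 'rotation': array([[-0.67264293,  0.49524457, -0.54980388],
       [ 0.73966019,  0.42859724, -0.51885182],
       [-0.02131412, -0.75567005, -0.6546056 ]])}
top {'intrinsics': array([[416.25968832,   0.        , 278.62800975],
       [  0.        , 416.25968832, 203.06280949],
       [  0.        ,   0.        ,   1.        ]]), 'k1': -0.07817959321491964, 'position': array([ 0.47127538, -0.02185904,  1.10960474]), 'rotation': array([[-0.01936435, -0.99198948,  0.12482744],
       [-0.99965476,  0.02142748,  0.01520629],
       [-0.01775922, -0.12448988, -0.99206193]])}
{'time_s': 0.1, 'joint_pos': array([65.94783214, 26.83236986, -0.6646396 , 91.87561546,  0.34471505,
       61.38545812, -3.22455061]), 'joint_vel': array([ 0.06885514, -0.09140902,  0.17266188, -0.31727866, -0.14828023,
        0.03562508, -0.06461879]), 'effort': array([ 1.04575702e-03, -5.33518410e+01,  2.15695548e-02, -2.51966769e+01,
        1.14846724e-02,  4.26840517e-03, -4.86727731e-05]), 'ee_pos': array([ 0.2389099 , -0.60396798,  0.23041775]), 'tool_rot': array([[ 9.29864611e-01,  3.67901218e-01, -7.07020798e-04],
       [ 3.67901874e-01, -9.29863517e-01,  1.43176021e-03],
       [-1.30686522e-04, -1.59145742e-03, -9.99998725e-01]]), 'force': array([ 0.35005187,  0.35255529, -0.06322854]), 'torque': array([-0.03806296,  0.00213477, -0.03389962]), 'grip_force': 0.0, 'width': 0.08533352487991047}
```

View pics/top0.png

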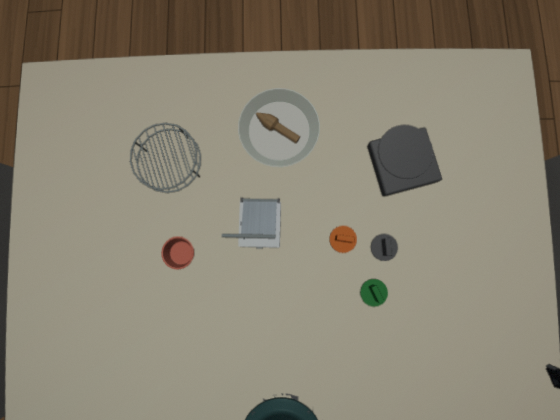

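View pics/scene0.png

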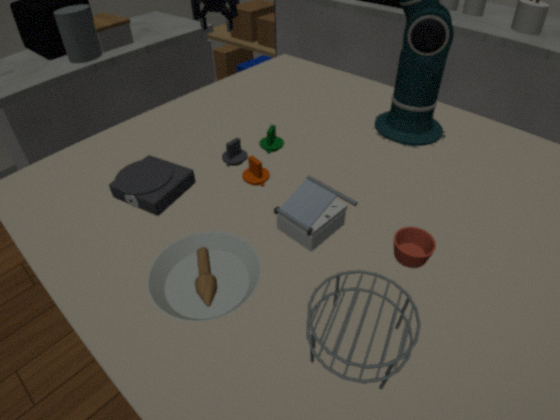

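The top view has the grinder at about (260,223), cover ajar with its rod at (222–275,236), the grey lid at (384,247), with orange (343,239) and green (374,292) decoys, and the ramekin at (178,252). I'll enlarge the grinder and lids.

Run:
```python
from h import *
a=cv2.imread('pics/top0.png'); 
A=cv2.resize(a[188:260,210:295],None,fx=7,fy=7,interpolation=cv2.INTER_CUBIC)
B=cv2.resize(a[220:275,365:405],None,fx=5,fy=5,interpolation=cv2.INTER_CUBIC)
C=np.zeros((504,800,3),np.uint8);C[:504,:595]=A;C[:275,598:798]=B
cv2.imwrite('pics/c.png',C)
ci=arm.camera_info('top')
print(onz(ci,384,247,.02),onz(ci,260,223,.06))
```

```text
[ 0.4869887  -0.27768129  0.02      ] [0.55354651 0.04232719 0.06      ]
```

View pics/c.png

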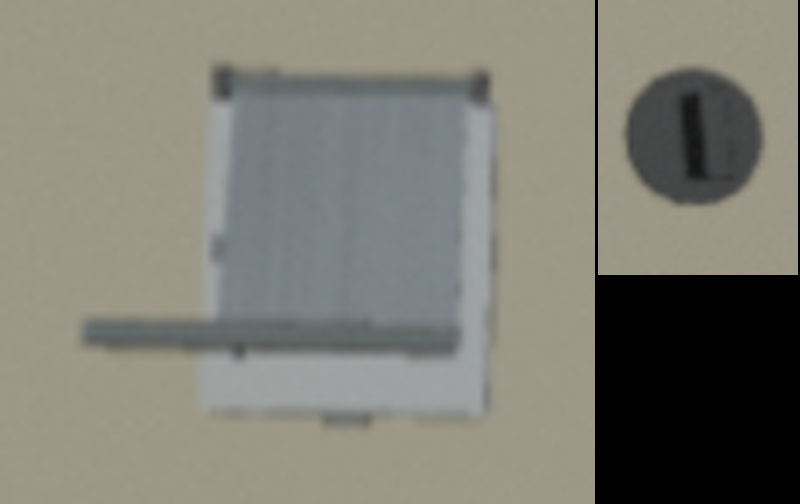

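```bash
cat > fit.py <<'E'
from h import *
from scipy.optimize import least_squares
ci=arm.camera_info('top')
g=lambda u,v:(210+u/7,188+v/7)
obs=[g(84,332),g(458,340),g(207,410),g(487,414),g(223,84),g(481,87)]
def W(p,q):
    c,s=np.cos(p[2]),np.sin(p[2]); return [p[0]+c*q[0]-s*q[1],p[1]+s*q[0]+c*q[1],q[2]]
def mod(p):
    t=p[3]; rx,rz=.060-.1*np.cos(t),.064+.1*np.sin(t)
    return [(rx,.088,rz),(rx,-.042,rz),(-.058,.052,.06),(-.058,-.052,.06),(.060,.047,.066),(.060,-.047,.066)]
def res(p): return np.ravel([np.array(proj(ci,W(p,q)))-o for q,o in zip(mod(p),obs)])
r=least_squares(res,[.55,.04,0,.3]); print(r.x,np.degrees(r.x[2:]),r.fun.round(2))
t=r.x[3]
print('rod grip',W(r.x,(.06-.1*np.cos(t),.068,.064+.1*np.sin(t))))
f=lambda u,v:onz(ci,365+(u-598)/5,220+v/5,.066)
print('fin', f(690,93),f(697,180)); print('disc',onz(ci,365+(694-598)/5,220+137/5,.02))
E
python3 fit.py
```

```text
[ 0.55111699  0.04284763 -0.0365589   0.38640294] [-2.09467073 22.13925774] [ 0.25  0.06  0.34 -0.15 -0.9   0.04  0.41  0.2  -0.17 -0.14  0.04 -0.03]
rod grip [np.float64(0.5209971824766165), np.float64(0.11199473945215971), np.float64(0.10168590107330133)]
fin [ 0.50729191 -0.26635647  0.066     ] [ 0.46394199 -0.26785368  0.066     ]
disc [ 0.48593766 -0.27815724  0.02      ]
```

{"api": "drive_tool", "payload": {
  "plan": "526 -562 20 -66 1;526 -562 20 -66 1;526 -562 20 -66 1;526 -562 20 -66 1;526 -562 20 -66 1;526 -562 20 -66 1;526 -562 20 -66 1;526 -562 20 -66 1"
}}

```text
time_s: 1.1
ee_pos: [0.4227, -0.1377, 0.2183]
tool_rot: [[0.042, 0.999, 0.0], [0.999, -0.042, -0.0], [-0.0, 0.0, -1.0]]
force: [2.1, 0.7, 0.7]
width: 0.0856
grip_force: 0.0
```

```bash
cat > go.py <<'E'
import sys
from h import *
s=arm.read_state(); R=s['tool_rot']; p=s['ee_pos']
yaw=np.degrees(np.arctan2(R[1,0],R[0,0]))
print('t',round(s['time_s'],2),'p',p.round(4),'yaw',yaw.round(2),'F',s['force'].round(1),'w',round(s['width'],4),'q',s['joint_pos'].round(0))
if len(sys.argv)>4:
    a=list(map(float,sys.argv[1:5]))
    print('shift',(R.T@(np.array(a[:3])-p)*1000).round(1),'turn',round(-((a[3]-yaw+180)%360-180),1))
E
python3 go.py .521 .112 .18 87.9
```

```text
t 1.1 p [ 0.4227 -0.1377  0.2183] yaw 87.57 F [2.1 0.7 0.7] w 0.0856 q [ 40.  10. -29. 119.   6.  53.   6.]
shift [253.6  87.6  38.2] turn -0.3
```

{"api": "drive_tool", "payload": {
  "plan": "250 85 30 0 1;250 85 30 0 1;250 85 30 0 1;250 85 30 0 1;250 85 30 0 1;250 85 30 0 1"
}}

```text
time_s: 1.85
ee_pos: [0.5175, 0.1072, 0.1877]
tool_rot: [[0.04, 0.999, -0.001], [0.999, -0.04, -0.0], [-0.0, -0.001, -1.0]]
force: [0.2, -0.0, 0.3]
width: 0.0855
grip_force: 0.0
```

```bash
python3 go.py .521 .112 .083 87.9
python3 - <<'E'
from h import *
w=snap('wrist','w1.png'); ci=arm.camera_info('wrist'); print(ci['position'],ci['rotation'].round(2))
for P in [(.5216,.112,.1017),(.5204,.1319,.1017),(.551,.043,.06)]: print(proj(ci,P))
E
```

```text
t 1.85 p [0.5175 0.1072 0.1877] yaw 87.69 F [ 0.2 -0.   0.3] w 0.0855 q [ 12.  22. -34. 109.  15.  53. -31.]
shift [  4.9   3.4 104.7] turn -0.2
[0.52026992 0.18638959 0.32986198] [[ 1.   -0.04 -0.01]
 [-0.04 -0.95 -0.31]
 [-0.    0.31 -0.95]]
(np.float64(286.49651170791327), np.float64(210.08124985461046))
(np.float64(283.6952385418766), np.float64(182.5247235019159))
(np.float64(321.7865536087958), np.float64(268.4641988321092))
```

View pics/w1.png

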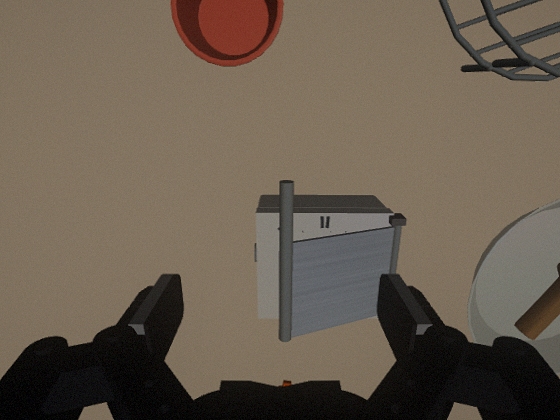

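The rod's end is at (287,183), matching the prediction (284,183) to about 2 mm. I'll descend and grip.

{"api": "drive_tool", "payload": {
  "plan": "5 4 60 0 1;5 4 105 0 1;5 4 105 0 1;5 4 105 0 -1;5 4 105 0 -1;5 4 105 0 -1;5 4 105 0 -1"
}}

```text
time_s: 2.78
ee_pos: [0.5225, 0.1116, 0.0841]
tool_rot: [[0.042, 0.999, 0.001], [0.999, -0.042, -0.0], [0.0, 0.001, -1.0]]
force: [0.2, 0.2, -0.7]
width: 0.0123
grip_force: 0.0
```

```bash
python3 go.py .521 .112 .083 87.9
python3 - <<'E'
import numpy as np
for t0 in (22.1,):
  for t in (36,50,64,78,92,106,120,123,126):
    a,b=np.radians(t0),np.radians(t); print(t, round(100*(np.cos(a)-np.cos(b))),round(100*(np.sin(a)-np.sin(b))))
E
```

```text
t 2.77 p [0.5225 0.1116 0.0841] yaw 87.58 F [ 0.2  0.2 -0.7] w 0.0123 q [  8.  31. -30. 113.  23.  42. -38.]
shift [ 0.3 -1.6  1.1] turn -0.3
36 12 -21
50 28 -39
64 49 -52
78 72 -60
92 96 -62
106 120 -59
120 143 -49
123 147 -46
126 151 -43
```

{"api": "drive_tool", "payload": {
  "plan": "0 0 0 0 -1;0 0 0 0 -1;0 5 -11 0 -1;0 12 -21 0 -1;0 20 -31 0 -1;0 28 -39 0 -1;0 38 -46 0 -1;0 49 -52 0 -1"
}}

```text
time_s: 3.78
ee_pos: [0.5657, 0.1099, 0.1371]
tool_rot: [[0.041, 0.999, -0.012], [0.999, -0.041, -0.004], [-0.004, -0.012, -1.0]]
force: [-20.5, -1.1, 25.0]
width: 0.0076
grip_force: 59.4
```

```bash
python3 go.py
python3 - <<'E'
from h import *
w=snap('wrist','w2.png'); ci=arm.camera_info('wrist'); print(arm.read_state()['torque'])
snap('scene','s2.png')
a=cv2.imread('pics/w2.png')[160:420,130:430]; b=cv2.imread('pics/s2.png')[120:270,230:400]
C=np.zeros((520,800,3),np.uint8);C[:390,:450]=cv2.resize(a,(450,390));C[:300,455:795]=cv2.resize(b,(340,300));cv2.imwrite('pics/c2.png',C)
E
```

```text
t 3.77 p [0.5657 0.1099 0.1371] yaw 87.64 F [-20.5  -1.1  25. ] w 0.0076 q [ 10.  31. -31. 105.  20.  51. -33.]
[-0.41034886  2.38275513 -0.10366119]
```

View pics/c2.png

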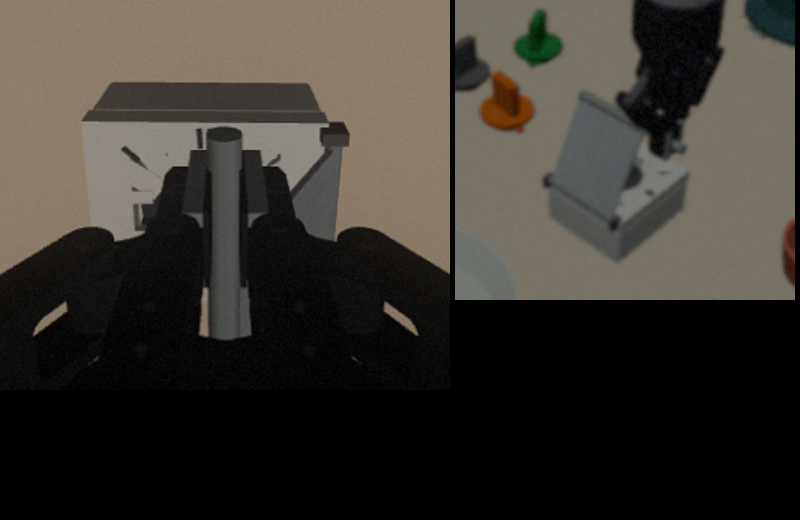

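Run:
```python
from h import *
ci=arm.camera_info('wrist')
p,d=ray(ci,130+225/1.5,160+135/1.5)
c,s=np.cos(-.0366),np.sin(-.0366); n=np.array([-s,c,0]); o=np.array([.551,.043,0])
P=p+d*((.088-n@(o-0)*0-(p-o)@n)/(d@n)); ex=(P-o)@np.array([c,s,0])
print('tip',P,'local x',ex,'r',np.hypot(ex-.06,P[2]-.064),'ang',np.degrees(np.arctan2(P[2]-.064,.06-ex)))
R=arm.read_state()['tool_rot'];T=arm.read_state()['ee_pos']
print('tip in tool frame',R.T@(P-T))
for r in (.09,.1):
  pass
```

```text
tip [0.57121178 0.13031889 0.14988183] local x 0.017003085713044094 r 0.09604386417550165 ang 63.40506957895835
tip in tool frame [ 0.02054105 -0.00067006 -0.01112313]
```

The cover follows: it stands at about 63° with the rod in the pads. There is about 30 N of radial load inward, so I'm widening the arc by 5 mm.

{"api": "drive_tool", "payload": {
  "plan": "0 -2 -5 0 -1;0 4 -8 0 -1;0 9 -10 0 -1;0 15 -12 0 -1;0 21 -13 0 -1;0 21 -13 0 -1"
}}

```text
time_s: 4.62
ee_pos: [0.5928, 0.1084, 0.1481]
tool_rot: [[0.042, 0.999, 0.001], [0.999, -0.042, 0.0], [0.0, 0.001, -1.0]]
force: [2.7, 1.9, -14.5]
width: 0.0076
grip_force: 59.1
```

{"api": "drive_tool", "payload": {
  "plan": "0 0 1.5 0 -1;0 7 0 0 -1;0 13 0 0 -1;0 19 -0.5 0 -1;0 25 -0.5 0 -1;0 31 0 0 -1;0 38 0.5 0 -1;0 38 0.5 0 -1"
}}

```text
time_s: 5.62
ee_pos: [0.6333, 0.1069, 0.1505]
tool_rot: [[0.043, 0.999, 0.007], [0.999, -0.043, 0.0], [0.0, 0.007, -1.0]]
force: [-0.3, -1.4, 6.4]
width: 0.0078
grip_force: 58.9
```

{"api": "drive_tool", "payload": {
  "plan": "0 6 0 0 -1;0 12 2 0 -1;0 18 4 0 -1;0 24 6 0 -1;0 30 9 0 -1;0 36 12 0 -1;0 36 12 0 -1"
}}

```text
time_s: 6.5
ee_pos: [0.6674, 0.1054, 0.1358]
tool_rot: [[0.043, 0.999, 0.002], [0.999, -0.043, 0.0], [0.0, 0.002, -1.0]]
force: [2.8, -1.3, 1.9]
width: 0.0076
grip_force: 61.4
```

```bash
python3 go.py
python3 - <<'E'
from h import *
w=snap('wrist','w3.png'); ci=arm.camera_info('wrist')
cv2.imwrite('pics/c3.png',cv2.resize(w[140:,:,::-1],(800,400)))
E
```

```text
t 6.5 p [0.6674 0.1054 0.1358] yaw 87.56 F [ 2.8 -1.3  1.9] w 0.0076 q [  8.  39. -29.  91.  21.  56. -30.]
```

View pics/c3.png

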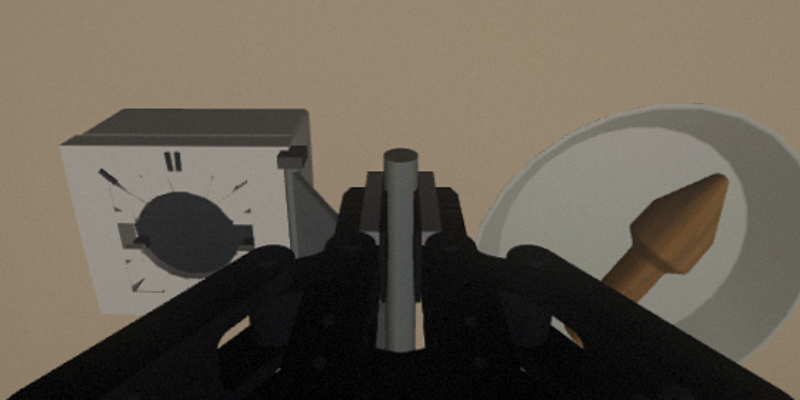

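{"api": "drive_tool", "payload": {
  "plan": "0 0 0 0 1;0 0 0 0 1;0 0 0 0 1;0 0 -30 0 1;0 0 -60 0 1;0 0 -90 0 1"
}}

```text
time_s: 7.3
ee_pos: [0.6657, 0.1056, 0.2265]
tool_rot: [[0.042, 0.999, -0.001], [0.999, -0.042, 0.0], [-0.0, -0.001, -1.0]]
force: [0.4, 0.4, -0.6]
width: 0.0851
grip_force: 0.0
```

```bash
python3 go.py .486 -.278 .17 182
python3 - <<'E'
from h import *
w=snap('wrist','w4.png'); ci=arm.camera_info('wrist')
cw=w[:,:,::-1]
P=lambda x,y:np.array(proj(ci,(.551+x+.0366*y,.043-.0366*x+y,.06))).round()
print('well',P(0,0),'slots',P(-.036,0),P(.036,0))
u,v=P(0,0).astype(int); a=max(u-110,0);b=max(v-75,0); print(a,b)
cr=cv2.resize(cw[b:b+150,a:a+200],None,fx=4,fy=4,interpolation=cv2.INTER_CUBIC); cv2.imwrite('pics/c4.png',cr)
E
```

```text
t 7.3 p [0.6657 0.1056 0.2265] yaw 87.6 F [ 0.4  0.4 -0.6] w 0.0851 q [  9.  33. -31.  87.  18.  65. -28.]
shift [-390.8 -163.5   56.6] turn -94.4
well [167. 255.] slots [132. 255.] [202. 255.]
57 180
```

View pics/c4.png

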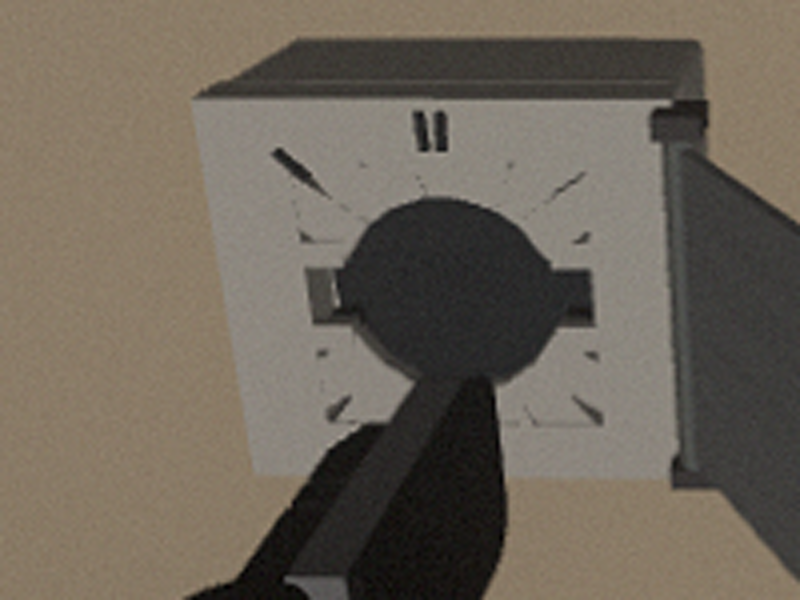

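Step 1 looks done: the cover leans back past upright. The slot ends appear at crop (310,297) and (593,297), so the well centre is at image pixel (170,254).

Run:
```python
from h import *
ci=arm.camera_info('wrist')
f=lambda x,y,z=.06:onz(ci,57+x/4,180+y/4,z)
L,R=f(310.5,297),f(593,297); print(L,R,(L+R)/2,np.linalg.norm(R-L),np.degrees(np.arctan2(*(R-L)[1::-1])))
print('corner fl',f(193,100),'hinge',f(676,120,.066),f(681,472,.066))
```

```text
[0.51818025 0.04507503 0.06      ] [0.59031562 0.04222947 0.06      ] [0.55424793 0.04365225 0.06      ] 0.07219146686935157 -2.259002438762044
corner fl [0.49830377 0.09828924 0.06      ] hinge [0.61657186 0.08994906 0.066     ] [ 0.60903894 -0.00561753  0.066     ]
```

{"api": "drive_tool", "payload": {
  "plan": "-391 -164 0 -94 1;-391 -164 0 -94 1;-391 -164 0 -94 1;-391 -164 0 -94 1;-391 -164 0 -94 1;-391 -164 50 -94 1;-391 -164 50 -94 1;-391 -164 50 -94 1"
}}

```text
time_s: 8.35
ee_pos: [0.4814, -0.2834, 0.173]
tool_rot: [[-0.992, 0.126, -0.005], [0.126, 0.992, 0.0], [0.005, -0.0, -1.0]]
force: [0.7, 0.4, 0.7]
width: 0.0854
grip_force: 0.0
```

```bash
python3 go.py .486 -.278 .17 182
```

```text
t 8.35 p [ 0.4814 -0.2834  0.173 ] yaw 172.74 F [0.7 0.4 0.7] w 0.0854 q [ 63.  31. -47. 105.  27.  56.  87.]
shift [-3.9  5.9  3. ] turn -9.3
```

{"api": "drive_tool", "payload": {
  "plan": "-4 6 0 -9 1;-4 6 0 -9 1;-4 6 0 -9 1"
}}

```text
time_s: 8.72
ee_pos: [0.4903, -0.2728, 0.1757]
tool_rot: [[-1.0, -0.031, -0.0], [-0.031, 1.0, -0.0], [0.0, -0.0, -1.0]]
force: [0.4, -0.5, 0.5]
width: 0.0857
grip_force: 0.0
```

```bash
python3 go.py .486 -.278 .17 182
python3 - <<'E'
from h import *
w=snap('wrist','w5.png'); ci=arm.camera_info('wrist')
print(proj(ci,(.486,-.278,.066)),proj(ci,(.464,-.278,.066)),proj(ci,(.508,-.278,.066)))
u,v=map(int,proj(ci,(.486,-.278,.04))); a=max(u-100,0);b=max(v-75,0); print(a,b)
cv2.imwrite('pics/c5.png',cv2.resize(w[b:b+150,a:a+200,::-1],None,fx=4,fy=4,interpolation=cv2.INTER_CUBIC))
E
```

```text
t 8.72 p [ 0.4903 -0.2728  0.1757] yaw -178.22 F [ 0.4 -0.5  0.5] w 0.0857 q [ 63.  31. -49. 105.  28.  57.  94.]
shift [ 4.4 -5.1  5.7] turn -0.2
(np.float64(271.7192036858852), np.float64(202.59735095555232)) (np.float64(272.4466544068589), np.float64(174.52584561292974)) (np.float64(271.0339752748265), np.float64(229.267048690108))
172 118
```

View pics/c5.png

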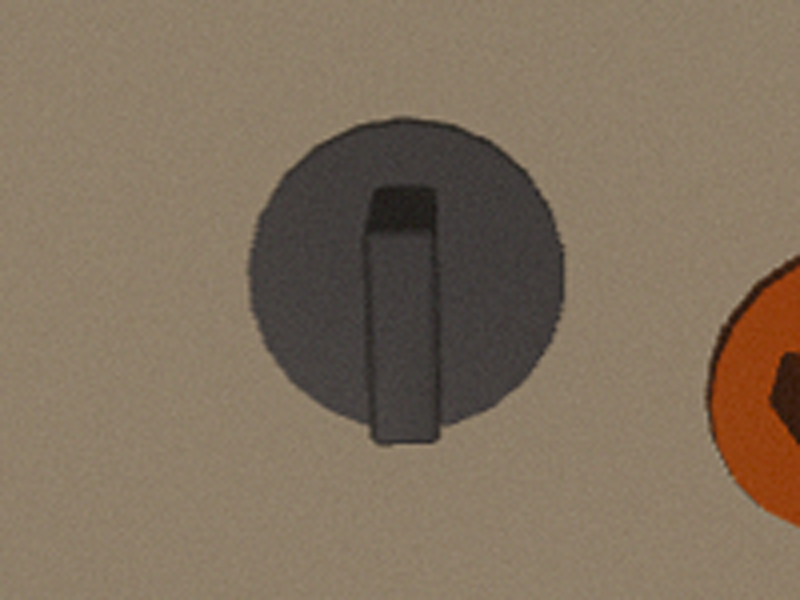

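Fin top runs from crop (401,232) to (405.5,442), within 1 px of the prediction.

Run:
```python
from h import *
ci=arm.camera_info('wrist')
f=lambda x,y,z=.066:onz(ci,172+x/4,118+y/4,z)
a,b=f(401,232),f(405.5,442); c=(a+b)/2;print(a,b,c,np.linalg.norm(a-b),np.degrees(np.arctan2(*(b-a)[1::-1])), 'disc',f(406.5,272,.02))
import os; os.system(f'python3 go.py {c[0]} {c[1]} .029 {180+np.degrees(np.arctan2(*(b-a)[1::-1]))}')
```

```text
t 8.78 p [ 0.4903 -0.2728  0.1758] yaw -178.19 F [ 0.1  0.1 -0. ] w 0.0857 q [ 63.  31. -49. 105.  28.  57.  94.]
shift [  4.2  -4.2 146.8] turn -0.8
[ 0.4651318  -0.27811885  0.066     ] [ 0.50729206 -0.27616884  0.066     ] [ 0.48621193 -0.27714385  0.066     ] 0.04220533060169814 2.6481734693186123 disc [ 0.48428254 -0.2773837   0.02      ]
```

{"api": "drive_tool", "payload": {
  "plan": "4 -4 60 -1 1;4 -4 110 -1 1;4 -4 146 -1 1;4 -4 146 -1 1;4 -4 146 -1 -1;4 -4 146 -1 -1;4 -4 146 -1 -1;4 -4 146 -1 -1"
}}

```text
time_s: 9.78
ee_pos: [0.4868, -0.2774, 0.0305]
tool_rot: [[-0.999, -0.05, 0.001], [-0.05, 0.999, -0.001], [-0.001, -0.001, -1.0]]
force: [0.4, -2.6, -0.9]
width: 0.0131
grip_force: 62.0
```

{"api": "drive_tool", "payload": {
  "plan": "0 0 0 0 -1;0 0 0 0 -1;0 0 -10 0 -1;0 0 -60 0 -1;0 0 -120 0 -1;0 0 -150 0 -1;0 0 -150 0 -1"
}}

```text
time_s: 10.65
ee_pos: [0.4877, -0.2772, 0.1823]
tool_rot: [[-0.999, -0.051, 0.004], [-0.051, 0.999, -0.003], [-0.004, -0.003, -1.0]]
force: [-0.0, 0.3, -2.3]
width: 0.0133
grip_force: 61.2
```

```bash
python3 go.py .554 .0437 .165 177.8;python3 - <<'E'
from h import *
w=snap('wrist','w6.png'); cv2.imwrite('pics/c6.png',cv2.resize(w[100:,100:460,::-1],(720,640))[:600])
snap('scene','s6.png')
E
```

```text
t 10.65 p [ 0.4877 -0.2772  0.1823] yaw -177.09 F [-0.   0.3 -2.3] w 0.0133 q [ 64.  31. -50. 105.  28.  57.  95.]
shift [-82.4 317.2  16.7] turn 5.1
```

View pics/c6.png

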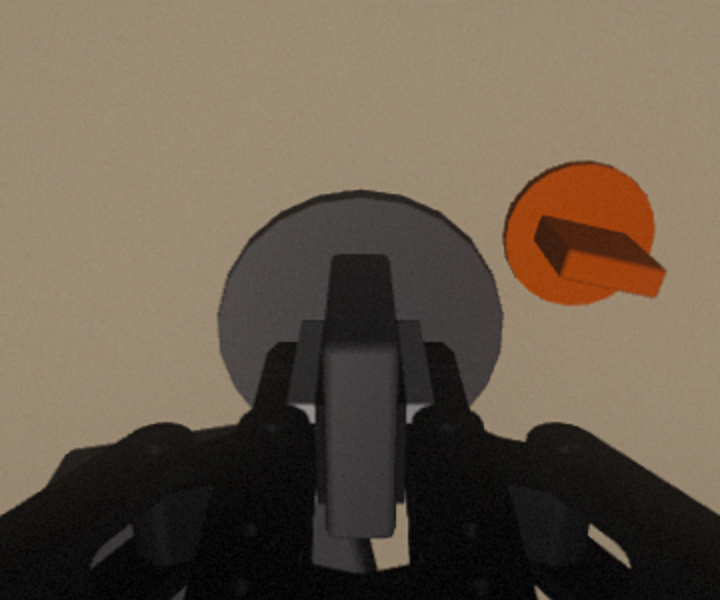

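The lid is firmly gripped, upright and centred between the pads. Carrying it over the well.

{"api": "drive_tool", "payload": {
  "plan": "-82 317 0 5 -1;-82 317 0 5 -1;-82 317 0 5 -1;-82 317 0 5 -1;-82 317 0 5 -1;-82 317 0 5 -1;-82 317 10 5 -1;-82 317 17 5 -1"
}}

```text
time_s: 11.75
ee_pos: [0.5514, 0.0413, 0.1607]
tool_rot: [[-0.999, 0.039, -0.003], [0.039, 0.999, -0.001], [0.003, -0.002, -1.0]]
force: [-0.1, -1.0, -0.7]
width: 0.0132
grip_force: 61.2
```

```bash
python3 go.py .553 .0437 .104 177.8
```

```text
t 11.75 p [0.5514 0.0413 0.1607] yaw 177.76 F [-0.1 -1.  -0.7] w 0.0132 q [ 30.  32. -49. 107.  29.  55.  55.]
shift [-1.7  2.5 56.7] turn -0.0
```

{"api": "drive_tool", "payload": {
  "plan": "-1 2 0 0 -1;-1 2 30 0 -1;-1 2 55 0 -1;-1 2 55 0 -1;-1 2 55 0 -1"
}}

```text
time_s: 12.38
ee_pos: [0.5541, 0.0455, 0.1087]
tool_rot: [[-0.999, 0.037, 0.001], [0.037, 0.999, 0.0], [-0.001, 0.0, -1.0]]
force: [-0.2, 0.5, -0.5]
width: 0.0131
grip_force: 61.2
```

```bash
python3 go.py .553 .0437 .088 177.8
python3 - <<'E'
from h import *
w=snap('wrist','w7.png'); cv2.imwrite('pics/c7.png',cv2.resize(w[100:400,80:480,::-1],(800,600),interpolation=cv2.INTER_CUBIC))
E
```

```text
t 12.38 p [0.5541 0.0455 0.1087] yaw 177.86 F [-0.2  0.5 -0.5] w 0.0131 q [ 27.  36. -46. 108.  34.  50.  52.]
shift [ 1.  -1.9 20.7] turn 0.1
```

View pics/c7.png

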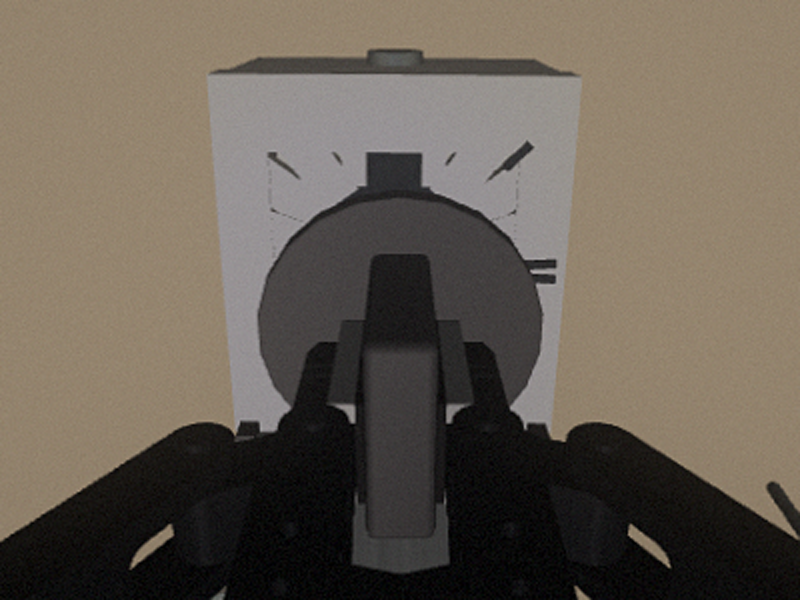

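The front slot shows ahead of the lid, outer edge centred at (394,152) in the crop. I'll convert it and compare.

Run:
```python
from h import *
ci=arm.camera_info('wrist'); s=arm.read_state(); T=s['ee_pos']
f=lambda x,y,z:onz(ci,80+x/2,100+y/2,z)
S=f(394,152,.06); print('slot end',S,'-> well',S+.036*np.array([np.cos(.039),-np.sin(.039),0]))
zf=T[2]+.0165+.019
print('fin top',f(406,348,zf),f(400,537,zf),'mid',(f(405,348,zf)+f(400,537,zf))/2,'T',T)
zd=zf-.046; print('disc',[f(258,320,zd),f(543,320,zd)], 'front', f(402,191,zd))
```

```text
slot end [0.5157008 0.0466452 0.06     ] -> well [0.55167342 0.04524155 0.06      ]
fin top [0.53213741 0.04872891 0.14443595] [0.57395671 0.04615067 0.14443595] mid [0.55304381 0.04735231 0.14443595] T [0.55424851 0.04565028 0.10893595]
disc [array([0.54829791, 0.01195552, 0.09843595]), array([0.55090269, 0.08246692, 0.09843595])] front [0.51652342 0.04875342 0.09843595]
```

{"api": "drive_tool", "payload": {
  "plan": "1 -2 0 0 -1;1 -2 8 0 -1;1 -2 14 0 -1;1 -2 18 0 -1;1 -2 18 0 -1"
}}

```text
time_s: 13.05
ee_pos: [0.552, 0.044, 0.0893]
tool_rot: [[-0.999, 0.036, -0.001], [0.036, 0.999, 0.0], [0.001, 0.0, -1.0]]
force: [-0.1, 0.2, -1.5]
width: 0.0131
grip_force: 61.2
```

```bash
python3 go.py .553 .0437 .078 177.8
```

```text
t 13.05 p [0.552  0.044  0.0893] yaw 177.93 F [-0.1  0.2 -1.5] w 0.0131 q [ 26.  37. -45. 109.  35.  48.  51.]
shift [-1.  -0.2 11.3] turn 0.1
```

{"api": "drive_tool", "payload": {
  "plan": "0 0 3 0 -1;0 0 6 0 -1;0 0 9 0 -1;0 0 11 0 -1;0 0 11 0 -1"
}}

```text
time_s: 13.68
ee_pos: [0.5523, 0.0439, 0.0787]
tool_rot: [[-0.999, 0.036, -0.0], [0.036, 0.999, 0.0], [0.0, 0.0, -1.0]]
force: [-0.5, -0.0, -1.1]
width: 0.0134
grip_force: 61.2
```

{"api": "drive_tool", "payload": {
  "plan": "0 0 1 0 -1;0 0 2 0 -1;0 0 2 0 -1;0 0 2 0 -1"
}}

```text
time_s: 14.18
ee_pos: [0.5525, 0.0439, 0.0783]
tool_rot: [[-0.999, 0.036, 0.0], [0.036, 0.999, -0.001], [-0.001, -0.001, -1.0]]
force: [-3.6, -0.9, 12.3]
width: 0.0135
grip_force: 63.4
```

Seated (12 N contact at the nominal height). Now the twist.

{"api": "drive_tool", "payload": {
  "plan": "0 0 -0.5 3 -1;0 0 -0.5 8 -1;0 0 -0.5 13 -1;0 0 -0.5 18 -1;0 0 -0.5 22 -1;0 0 -0.5 22 -1"
}}

```text
time_s: 14.92
ee_pos: [0.553, 0.0442, 0.0784]
tool_rot: [[-0.913, 0.408, 0.002], [0.408, 0.913, -0.0], [-0.002, 0.0, -1.0]]
force: [-1.5, -0.8, 6.2]
width: 0.0135
grip_force: 62.3
```

```bash
python3 go.py; python3 -c "
from h import *
print(arm.read_state()['torque'])"
```

```text
t 14.93 p [0.553  0.0442 0.0784] yaw 155.93 F [-1.5 -0.8  6.2] w 0.0135 q [ 22.  36. -39. 110.  32.  45.  31.]
[-0.05577192  0.30074323  0.06989493]
```

{"api": "drive_tool", "payload": {
  "plan": "0 0 0 5 -1;0 0 0 10 -1;0 0 0 15 -1;0 0 0 20 -1;0 0 0 23 -1;0 0 0 23 -1;0 0 0 23 -1;0 0 0 23 -1"
}}

```text
time_s: 15.92
ee_pos: [0.5531, 0.0438, 0.0784]
tool_rot: [[-0.682, 0.732, 0.002], [0.732, 0.682, -0.001], [-0.002, 0.001, -1.0]]
force: [-0.8, -1.1, 5.6]
width: 0.0133
grip_force: 62.2
```

```bash
python3 go.py
python3 - <<'E'
from h import *
print(arm.read_state()['torque'])
w=snap('wrist','w8.png'); s=snap('scene','s8.png')
C=np.zeros((600,800,3),np.uint8); C[:300,:400]=w[100:400,80:480,::-1]; C[:300,400:]=cv2.resize(s[100:250,220:420,::-1],(400,300)); C[300:]=cv2.resize(arm.get_image('top')[170:270,190:456,::-1],(800,300)); cv2.imwrite('pics/c8.png',C)
E
```

```text
t 15.93 p [0.5531 0.0438 0.0784] yaw 132.96 F [-0.8 -1.1  5.6] w 0.0133 q [ 18.  35. -34. 110.  27.  44.  12.]
[-0.24074529  0.29723772  0.15962061]
```

View pics/c8.png

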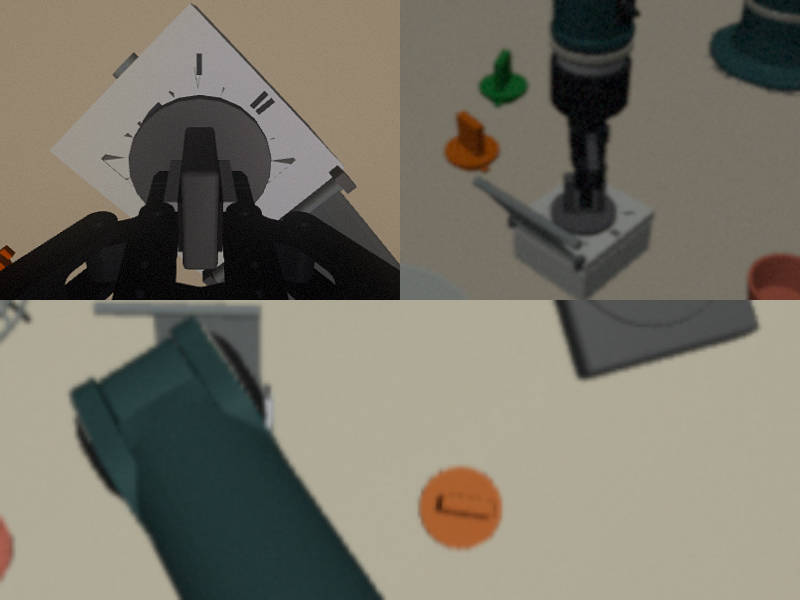

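The fin points straight at the single 45° bar, the lid is flush on the top face, the cover stays folded back and the spring torque is felt. Handing in while gripping.

```bash
python3 -c "
from workcell import arm
print(arm.close_job())"
```

```text
the job is handed in; nothing more can be done
None
```

I folded the cover back to about 120 degrees, seated the lid and twisted it 45 degrees clockwise, then handed the job in at about 16 s with the gripper still holding it; no verdict came back.

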